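# Put the graded jars back on their stand

### The job

Put the five white storage jars back on their wooden stand in order of height, one in each well: the tallest in the end well on the side of the brass utensil crock, stepping down to the shortest at the other end. Keep them upright, set each one down gently so that it stands flat on the floor of its well, and leave the spice jar, the glass and the teaspoon where they are.

Things in the scene. Friction and masses are not known exactly. Their poses are not given: they have to be found in the camera images.
- stand: Jar stand: wooden board 456 mm long (its y axis), 114 mm deep (its x axis), 24 mm high, fixed to the worktop. Five equal round wells, 78 mm across and 12 mm deep (cork floor 12 mm above the worktop), in a row along its y axis at y = -176, -88, 0, +88 and +176 mm, x = 0. A thin brass rail runs along the back edge (x = +51 mm, top 51 mm above the worktop). Origin: centre of its underside; z up.
- jar_a: White stoneware storage jar with a pale wooden lid, the tallest of the set of five: 168 mm tall in all, 62 mm across (lid 63 mm) like the others. The lid is fast: the jar can be lifted by the lid's turned knob, 24 mm across, from 146 to 168 mm above the foot, full width from 152 to 165 mm; it may then hang a few degrees askew. About 0.32 kg. Origin: centre of its underside; z up.
- jar_b: White stoneware storage jar with a pale wooden lid, the second tallest of the set of five: 146 mm tall in all, 62 mm across (lid 63 mm) like the others. The lid is fast: the jar can be lifted by the lid's turned knob, 24 mm across, from 124 to 146 mm above the foot, full width from 130 to 143 mm; it may then hang a few degrees askew. About 0.29 kg. Origin: centre of its underside; z up.
- jar_c: White stoneware storage jar with a pale wooden lid, the middle of the set of five: 124 mm tall in all, 62 mm across (lid 63 mm) like the others. The lid is fast: the jar can be lifted by the lid's turned knob, 24 mm across, from 102 to 124 mm above the foot, full width from 108 to 121 mm; it may then hang a few degrees askew. About 0.26 kg. Origin: centre of its underside; z up.
- jar_d: White stoneware storage jar with a pale wooden lid, the second shortest of the set of five: 102 mm tall in all, 62 mm across (lid 63 mm) like the others. The lid is fast: the jar can be lifted by the lid's turned knob, 24 mm across, from 80 to 102 mm above the foot, full width from 86 to 99 mm; it may then hang a few degrees askew. About 0.23 kg. Origin: centre of its underside; z up.
- jar_e: White stoneware storage jar with a pale wooden lid, the shortest of the set of five: 80 mm tall in all, 62 mm across (lid 63 mm) like the others. The lid is fast: the jar can be lifted by the lid's turned knob, 24 mm across, from 58 to 80 mm above the foot, full width from 64 to 77 mm; it may then hang a few degrees askew. About 0.2 kg. Origin: centre of its underside; z up.
- crock: Hammered brass crock with two cooking tools, 86 mm across, 337 mm tall with the tools; fixed, behind the stand, off to its left or right (a round timer stands on the other side). It stands under wall cabinets, whose fronts with their knobs are 620 mm ahead of the robot's base, undersides 455 mm up: mind the wrist. Origin on its underside, 15 mm off the crock's axis.
- spice_jar: Bystander, standing among the jars: small glass spice jar with red cap, 45 mm across, 106 mm tall. Origin: centre of its underside.
- glass: Bystander: small empty clear tumbler behind the stand, 48 mm across, 61 mm tall. Origin: centre of its underside.
- teaspoon: Bystander: teaspoon lying between the robot and the stand, 130 mm long (its x axis), 27 mm wide, 11 mm high. Origin: centre of its underside.
Things that resemble listed ones, but are neither listed nor needed, are in the scene too. What is shaped like the jar_b but pink or purple is not meant.

How it is judged (in metres and radians):
At the end, for the whole second after the job is handed in: The five jars, tallest to shortest counted from the crock's end of the stand, each stand released, still and upright (0.06 rad) on the floor of their own well: within 13 mm of its centre along and across the stand and 4 mm of its height (x of jar_a in the frame of stand between -0.013 and 0.013 m and z of jar_a in the frame of stand between 0.008 and 0.016 m and angle between each of jar_a, jar_b, jar_c, jar_d, jar_e's own z axis and vertical below 0.06 rad and linear speed of each of jar_a, jar_b, jar_c, jar_d, jar_e below 0.02 m/s and angular speed of each of jar_a, jar_b, jar_c, jar_d, jar_e below 0.2 rad/s and x of jar_b in the frame of stand between -0.013 and 0.013 m and z of jar_b in the frame of stand between 0.008 and 0.016 m and x of jar_c in the frame of stand between -0.013 and 0.013 m and z of jar_c in the frame of stand between 0.008 and 0.016 m and x of jar_d in the frame of stand between -0.013 and 0.013 m and z of jar_d in the frame of stand between 0.008 and 0.016 m and x of jar_e in the frame of stand between -0.013 and 0.013 m and z of jar_e in the frame of stand between 0.008 and 0.016 m and ((y of crock in the frame of stand above 0 m and y of jar_a in the frame of stand between 0.163 and 0.189 m and y of jar_b in the frame of stand between 0.075 and 0.101 m and y of jar_c in the frame of stand between -0.013 and 0.013 m and y of jar_d in the frame of stand between -0.101 and -0.075 m and y of jar_e in the frame of stand between -0.189 and -0.163 m) or (y of crock in the frame of stand below 0 m and y of jar_a in the frame of stand between -0.189 and -0.163 m and y of jar_b in the frame of stand between -0.101 and -0.075 m and y of jar_c in the frame of stand between -0.013 and 0.013 m and y of jar_d in the frame of stand between 0.075 and 0.101 m and y of jar_e in the frame of stand between 0.163 and 0.189 m))); the robot touches nothing.
It fails at once if a jar is tipped (leans more than 35 degrees) (angle between any of jar_a, jar_b, jar_c, jar_d, jar_e's own z axis and vertical above 0.61 rad).
It fails at once if a jar is dropped (moves faster than 0.6 m/s out of the fingers, as after a fall of 2 cm) ((linear speed of jar_a above 0.6 m/s and contact force between jar_a and the fingers below 0.1 N) or (linear speed of jar_b above 0.6 m/s and contact force between jar_b and the fingers below 0.1 N) or (linear speed of jar_c above 0.6 m/s and contact force between jar_c and the fingers below 0.1 N) or (linear speed of jar_d above 0.6 m/s and contact force between jar_d and the fingers below 0.1 N) or (linear speed of jar_e above 0.6 m/s and contact force between jar_e and the fingers below 0.1 N)).
It fails at once if the spice jar, the glass or the teaspoon is pushed more than 3 cm or knocked over (distance of any of spice_jar, glass, teaspoon from where it was at the start of the episode above 0.03 m or angle between any of spice_jar, glass, teaspoon's own z axis and vertical above 0.6 rad).
It also fails if it takes over 136 s, if anything falls off the work surface, if the arm or the gripper's body presses on something with over 40 N, if the wrist force passes 120 N, or if a joint passes its speed limit or range.

### The arm

A 6-joint arm with a two-finger parallel gripper is mounted at the origin on a cart in front of the work surface, level with it; the furniture and walls round the work are solid. World frame = base frame: x ahead of the robot, y to its left, z up, the work surface at z = 0. Lengths are in mm, angles in rad, forces in N, time in s.
With the tool pointing down it reaches from about 250 to 725 mm from the base axis. Payload 4 kg.
Tool frame: the origin (TCP) lies at the very end of the fingers, on their centre line; the grasp point (between the pads) lies 19 mm behind it (r.tcp_to_grasp is the distance from the TCP to the grasp point, in mm); z points along the fingers, y is the line along which they close (so a half turn about z gives the same grasp; the last joint's range is limited). The gripper opens to 85 mm and grips with 20 to 120 N. Pads are 22 mm wide; open, the fingers measure 114 mm over their backs; the gripper's body (76 mm by 85 mm) begins 54 mm behind the grasp point. The pads swing forward as they close: fully open they stand 13 mm farther back than shut.
Start: joints at [-1.169, 0.241, 0.005, 1.335, 0, 1.571], TCP at [195.536, -460.18, 231.306] pointing down, gripper open.
Joint ranges: [-2.72, 2.72], [-1.05, 1.87], [-1.09, 1.28], [-1.99, 2.15], [-1.42, 1.44], [-3.14, 3.14]. Speed limits (rad/s): [2.79, 2.79, 3.14, 3.14, 3.14, 3.14].

### API

Orientations are given as a unit quaternion [x, y, z, w].
In Python, from rig import r, kinematics, snapshot, sign_off, masks_of, tip_of gives the robot as it stands. Calls block until the motion is done:
- r.movep(position, orientation): joint-space move of the TCP to a pose.
- r.servo_line(position, ori=None, speed=150): straight line of the TCP; ori=None keeps the orientation; speed is the mean speed in mm/s.
- r.set_joints(angles): joint-space move.
- r.set_gripper(opening): finger opening in mm; the grip force is fixed at half the most; returns when the fingers have stopped.
- r.wait(seconds).
- kinematics.solve_ik(position, orientation): joint angles nearest the present ones, or None.
- snapshot(name): name is "scene" or "top" or "wrist"; returns a dict with "color" (480x640x3 uint8, red, green, blue), "intrinsics" (3x3 intrinsics, pixels), "D" ([k1, k2, p1, p2, k3] as OpenCV has them; the pictures are not rectified), "origin" and "orientation" of the camera in the world. Camera axes: x right, y down, z forward; pixel columns grow to the right and rows downward; lengths in mm; the calibration is good to about 2 mm. A picture is of the moment at which its call begins. There is no depth.
A pose or a line that the arm cannot do raises r.PlanningError and nothing moves.
- sign_off(): hands the job in; it is judged then, once.
Trained networks look in a picture, given as the dict that the camera call returned (one of the last four; its "shot" number tells which), for a name from the list of things; names that differ only in an ending like _2 or _b are one class to them, and where a whole thing is asked for, a point or a joint stands for the part that bears it (a point fixed in the world has none). Each returns a list of dicts, best first, with "confidence" (0 to 1); they miss things now and then, are a little off and sometimes report something else, mostly with a low value. They report only what shows in the picture. A call takes as long as a camera call. They do not tell look-alikes from the thing itself.
- masks_of(picture, name): "pixels" (480x640 bool, what is visible of it).
- tip_of(picture, name): "point" ([x, y, z] in mm, in the coordinates of the camera as it stood for that picture, good to about 4 mm: a listed point, or the origin of a listed thing).
Readings, each from a call of its own:
- r.read_clock(): time.
- r.read_joint_positions(): joint angles.
- r.read_joint_velocities(): joint speeds.
- r.read_joint_torque(): joint torques, N m.
- r.read_ee_pos(): TCP position.
- r.read_ee_rot(): TCP orientation.
- r.read_ft_force(): force on the tool from outside, world axes, zero at the start.
- r.read_ft_torque(): the same for the moment, N m.
- r.read_width(): finger opening in mm.
- r.read_grip_force(): force on a finger pad.
Only numpy, scipy, OpenCV 4.12 (cv2) and the standard library are available. Lean on these libraries where they do the work, as an engineer would, in place of code of your own. Each camera call takes 0.05 s, during which the arm holds its last target. There are 200 camera calls.

## Working session

There is one attempt and no reset: what is moved stays moved. The work goes in short steps, each a Python script; the robot and the scene stay as the last script left them, time stands still between calls to the robot, and variables do not carry over. Pictures are saved under pics/ and viewed, at most 14 in all, crops included, and the job is handed in when it is done.

```bash
mkdir -p pics; ls; cat > h.py <<'E'
import numpy as np, cv2
from scipy.spatial.transform import Rotation as R
from rig import r, kinematics, snapshot, sign_off, masks_of, tip_of
def save(p,n): cv2.imwrite(f'pics/{n}.png',p['color'][:,:,::-1])
def toworld(p,pt): return R.from_quat(p['orientation']).apply(pt)+np.array(p['origin'])
def px(p,w):
    c=R.from_quat(p['orientation']).inv().apply(np.atleast_2d(w)-np.array(p['origin']))
    return cv2.projectPoints(c.astype(float),np.zeros(3),np.zeros(3),np.array(p['intrinsics'],float),np.array(p['D'],float))[0][:,0]
def ray(p,uv,z):
    n=cv2.undistortPoints(np.array(uv,float).reshape(-1,1,2),np.array(p['intrinsics'],float),np.array(p['D'],float))[:,0]
    d=R.from_quat(p['orientation']).apply(np.c_[n,np.ones(len(n))]); o=np.array(p['origin'])
    return o+d*((z-o[2])/d[:,2])[:,None]
E
python3 - <<'E'
from h import *
np.set_printoptions(precision=1,suppress=True)
for n in ['scene','top']:
    p=snapshot(n); save(p,n+'0'); print(n,p['origin'],R.from_quat(p['orientation']).as_matrix().round(2).tolist())
    for k in ['stand','jar_a','crock','spice_jar','glass','teaspoon']:
        for d in tip_of(p,k):
            w=toworld(p,d['point']); print(k,round(d['confidence'],2),w,px(p,w)[0])
E
```

```text
pics
scene [-506.1  401.3 1083.3] [[-0.43, -0.59, 0.68], [-0.9, 0.29, -0.33], [-0.0, -0.76, -0.65]]
jar_a 0.92 [ 462.  -422.    -2.7] [425.6 245.4]
jar_a 0.9 [515.  303.4  -1.2] [172.5 315.7]
jar_a 0.9 [ 563.3 -440.7   -0.8] [411.7 223. ]
jar_a 0.9 [ 390.1 -608.9    1.4] [493.2 240.5]
jar_a 0.89 [ 518.7 -640.3    2.6] [474.4 212.5]
jar_a 0.86 [463.6 420.4   2.4] [130.8 344.9]
jar_a 0.73 [ 401.5 -331.6    0.3] [410.7 267.4]
jar_a 0.68 [ 489.4 -528.9    1.5] [450.5 228.4]
crock 0.66 [723.9 288.3  -2. ] [157.7 263. ]
spice_jar 0.83 [395.6 328.7   0.6] [175.6 352.9]
glass 0.65 [648.1 -76.   -1.5] [288.6 241.4]
teaspoon 0.67 [373.4  85.   -1. ] [274.1 325.9]
teaspoon 0.51 [643.7 -73.7   1.5] [288.4 241.8]
top [ 341.5 -119.8 1369. ] [[-0.01, -0.99, 0.14], [-1.0, 0.01, 0.02], [-0.02, -0.14, -0.99]]
stand 0.56 [482.3   4.3   1.5] [279.3 256.4]
jar_a 0.96 [ 484.9 -527.8   -3.3] [460.4 254. ]
jar_a 0.93 [ 401.4 -331.    -1.9] [394.8 283.3]
jar_a 0.79 [510.2 310.4   0.4] [176.7 247.8]
jar_a 0.71 [ 500.  -328.4    0.1] [393.1 249.4]
jar_a 0.67 [ 456.9 -424.2   -1.7] [426.  263.9]
jar_a 0.66 [463.5 418.6  -3.5] [141.5 263.7]
jar_a 0.64 [ 388.7 -610.6   -0.7] [489.8 286.3]
jar_a 0.55 [ 563.  -441.4    0.7] [430.6 227.8]
crock 0.76 [721.6 289.8  -3.4] [186.3 178.9]
spice_jar 0.72 [388.4 322.8   2.3] [171.2 288.9]
glass 0.66 [639.5 -76.5   0.2] [306.7 203.5]
teaspoon 0.69 [368.8  85.3   1.8] [251.3 295.6]
```

View pics/scene0.png

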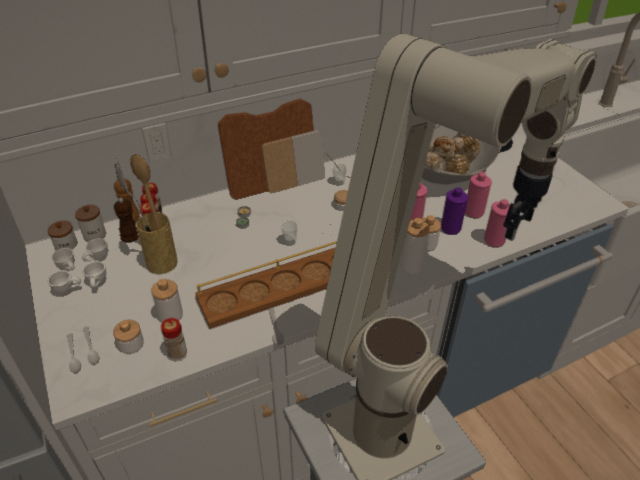

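View pics/top0.png

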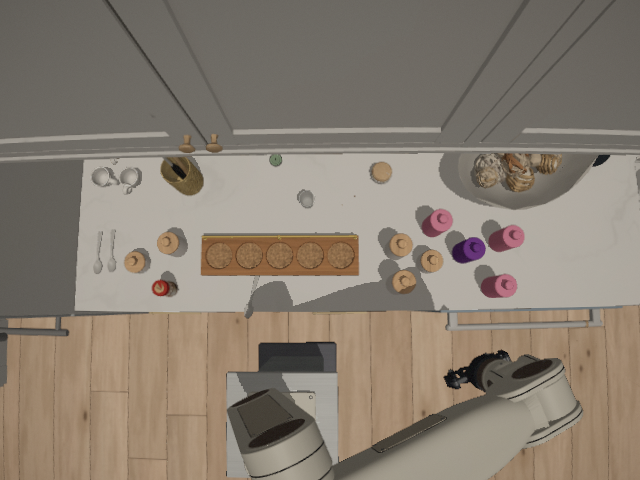

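```bash
python3 - <<'E'
import cv2
a=cv2.imread('pics/scene0.png')
l=cv2.resize(a[220:380,90:220],None,fx=3,fy=3,interpolation=3)
rr=cv2.resize(a[140:300,370:540],None,fx=3,fy=3,interpolation=3)
h=max(l.shape[0],rr.shape[0])
o=cv2.hconcat([l[:480,:290],rr[:480]]); cv2.imwrite('pics/crop0.png',o); print(o.shape)
E
```

```text
(480, 800, 3)
```

View pics/crop0.png

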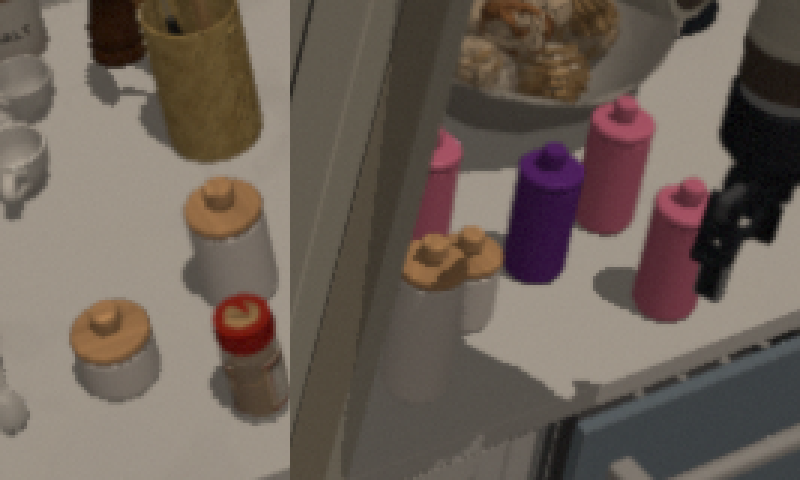

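The pictures show five wood-lidded white jars: left at scene (166,300) and (128,337), right at top (401,245), (404,281) and (431,260). The look-alikes are pink or purple: top (438,222), (470,250), (510,238), (500,286). There is also a low lidded pot at top (382,172). The crock is on the left (+y). Next I'll look at the right group up close to get heights.

```bash
cat >> h.py <<'E'
def q(yaw):  # tool down, closing line at yaw from world x
    y=np.array([np.cos(yaw),np.sin(yaw),0]); z=np.array([0,0,-1.]); 
    return R.from_matrix(np.c_[np.cross(y,z),y,z]).as_quat()
E
python3 - <<'E'
from h import *
np.set_printoptions(precision=2,suppress=True)
print(R.from_quat(r.read_ee_rot()).as_matrix())
for yw in (0,np.pi):
  for P in [(440,-375,380),(482,176,350),(482,-176,350),(463,419,350),(510,305,350),(380,380,380)]:
    print(yw,P,kinematics.solve_ik(P,q(yw)))
yw=0 if kinematics.solve_ik((440,-375,380),q(0)) is not None else np.pi
r.movep((420,-280,380),q(yw)); print(r.read_clock(), r.read_joint_positions())
for n in ['wrist','scene']:
    p=snapshot(n); save(p,n+'1'); print(n,p['origin'])
    for d in tip_of(p,'jar_a')+tip_of(p,'stand'):
        w=toworld(p,d['point']); print(round(d['confidence'],2),w,px(p,w)[0])
E
```

```text
[[ 0.92  0.39  0.  ]
 [ 0.39 -0.92 -0.  ]
 [ 0.    0.   -1.  ]]
0 (440, -375, 380) [-0.71  0.41  0.63  1.79  0.    0.86]
0 (482, 176, 350) [0.35 0.25 0.33 1.64 0.   1.92]
0 (482, -176, 350) [-0.35  0.25  0.33  1.64  0.    1.22]
0 (463, 419, 350) [0.74 0.51 0.71 1.77 0.   2.31]
0 (510, 305, 350) [0.54 0.44 0.59 1.72 0.   2.11]
0 (380, 380, 380) [0.79 0.32 0.49 1.74 0.   2.36]
3.141592653589793 (440, -375, 380) [-0.71  0.41  0.63  1.79  0.   -2.28]
3.141592653589793 (482, 176, 350) [ 0.35  0.25  0.33  1.64  0.   -1.22]
3.141592653589793 (482, -176, 350) [-0.35  0.25  0.33  1.64  0.   -1.92]
3.141592653589793 (463, 419, 350) [ 0.74  0.51  0.71  1.77  0.   -0.84]
3.141592653589793 (510, 305, 350) [ 0.54  0.44  0.59  1.72  0.   -1.03]
3.141592653589793 (380, 380, 380) [ 0.79  0.32  0.49  1.74  0.   -0.79]
1.9333 [-0.59  0.24  0.39  1.72 -0.    0.98]
wrist [ 420.27 -200.22  521.59]
0.89 [ 386.45 -612.02   -2.  ] [306.25 359.51]
0.87 [ 521.69 -640.66    0.32] [377.36 372.53]
0.83 [ 561.78 -442.21    0.93] [406.74 277.85]
0.74 [ 491.81 -530.39   -2.69] [363.76 321.65]
0.68 [ 399.2  -330.86   -1.71] [310.89 214.29]
0.6 [ 459.43 -417.4    -1.64] [347.19 264.  ]
0.57 [ 501.09 -336.87   -3.14] [373.81 217.59]
scene [-506.1   401.27 1083.32]
0.89 [ 568.03 -439.79    1.53] [410.65 221.59]
0.85 [510.69 305.68   0.28] [171.93 316.78]
0.8 [ 518.38 -636.12    2.63] [473.4  212.92]
0.79 [ 460.11 -420.91   -1.68] [425.68 245.7 ]
0.76 [ 488.42 -527.96    1.32] [450.43 228.75]
0.68 [468.53 421.27   2.41] [130.05 343.56]
0.66 [ 503.8  -326.98    4.97] [389.84 244.36]
0.61 [ 401.55 -328.6     0.05] [409.79 267.77]
0.61 [ 387.47 -609.27    2.05] [493.92 240.82]
0.61 [484.94   3.77   4.4 ] [285.97 285.05]
```

View pics/wrist1.png

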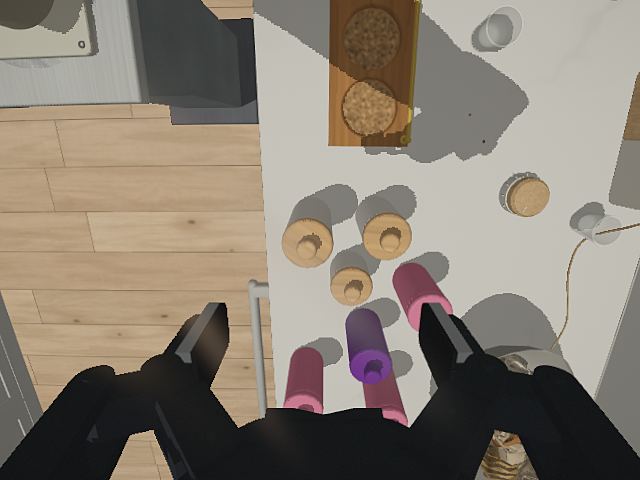

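The wrist view shows the three white jars, knobs at (308,243), (389,238), (351,288), all clear of the pink and purple ones. Next: estimate heights by projection, and fit the stand pose from its mask.

```bash
python3 - <<'E'
from h import *
np.set_printoptions(precision=1,suppress=True)
H=[168,146,124,102,80]
w=snapshot('wrist'); s=snapshot('scene'); t=snapshot('top')
T=dict(R1=(401,-330.5,w,(308,243),(404,281)),R2=(502,-331,w,(389,238),(401,244)),R3=(459,-421,w,(351,288),(432,260)),
L1=(512,306.5,s,(163,282),(166,242)),L2=(465,420,s,(124.7,323),(133,261)))
for k,(x,y,p,uv,tv) in T.items():
    for pp,v in((p,uv),(t,tv)):
        print(k,[(h,round(float(np.hypot(*(px(pp,(x,y,h))[0]-v))),1)) for h in H])
for n,p in (('top',t),('scene',s)):
    for d in masks_of(p,'stand')[:1]:
        m=d['pixels'].astype(np.uint8); c=max(cv2.findContours(m,0,1)[0],key=cv2.contourArea)
        print(n,d['confidence'],'rect z=24',cv2.minAreaRect(ray(p,c[:,0],24)[:,:2].astype(np.float32)))
# wells by hough in top image, floor seen through rim
g=cv2.cvtColor(t['color'],cv2.COLOR_RGB2GRAY)
c=cv2.HoughCircles(cv2.resize(g[225:285,195:365],None,fx=6,fy=6,interpolation=3),cv2.HOUGH_GRADIENT,1,120,param1=80,param2=15,minRadius=65,maxRadius=95)
if c is not None:
    c=c[0][np.argsort(c[0][:,0])]; uv=c[:,:2]/6+[195,225]-.4; print(np.c_[uv,c[:,2]/6, ray(t,uv,24)[:,:2]])
g=cv2.cvtColor(w['color'],cv2.COLOR_RGB2GRAY)
c=cv2.HoughCircles(g[0:160,320:430],cv2.HOUGH_GRADIENT,1,50,param1=80,param2=15,minRadius=22,maxRadius=36)
if c is not None: uv=c[0][:,:2]+[320,0]; print('wrist',np.c_[uv,c[0][:,2],ray(w,uv,24)[:,:2]])
E
```

```text
R1 [(168, 7.5), (146, 1.0), (124, 4.8), (102, 10.0), (80, 14.8)]
R1 [(168, 1.0), (146, 0.7), (124, 2.1), (102, 3.5), (80, 4.9)]
R2 [(168, 14.5), (146, 7.1), (124, 0.5), (102, 5.7), (80, 11.2)]
R2 [(168, 4.0), (146, 2.2), (124, 0.7), (102, 1.4), (80, 3.0)]
R3 [(168, 32.5), (146, 23.0), (124, 14.4), (102, 6.6), (80, 0.8)]
R3 [(168, 7.6), (146, 5.4), (124, 3.2), (102, 1.2), (80, 0.9)]
L1 [(168, 14.2), (146, 7.2), (124, 0.4), (102, 6.3), (80, 12.9)]
L1 [(168, 7.5), (146, 4.5), (124, 1.6), (102, 1.2), (80, 3.9)]
L2 [(168, 27.9), (146, 20.8), (124, 13.8), (102, 7.0), (80, 1.0)]
L2 [(168, 16.6), (146, 13.1), (124, 9.6), (102, 6.3), (80, 3.1)]
top 0.89 rect z=24 ((484.68603515625, 2.618865966796875), (118.15172576904297, 455.2303771972656), 0.26631617546081543)
scene 0.74 rect z=24 ((487.5457458496094, 58.890655517578125), (350.6268615722656, 154.72947692871094), 89.71077728271484)
[[ 218.8  255.2   12.4  484.8  177.7]
 [ 249.2  255.3   12.9  483.7   89.2]
 [ 277.4  255.3   11.4  483.     7.8]
 [ 341.   255.8   12.6  480.1 -174.9]]
wrist [[ 367.5  107.5   27.4  481.6 -171.2]
 [ 371.5   36.5   27.5  483.9  -82.3]]
```

Left jars give 124 and 80. The right ones must then be 168, 146 and 102, and they all read one step low because I picked knob centres instead of knob tops. I'll check that in a close crop with both hypotheses projected.

```bash
python3 - <<'E'
from h import *
w=snapshot('wrist')
im=cv2.resize(w['color'][180:330,270:430,::-1],None,fx=4,fy=4,interpolation=3)
def circ(x,y,z,rad,col):
    a=np.linspace(0,2*np.pi,40); P=np.c_[x+rad*np.cos(a),y+rad*np.sin(a),np.full(40,z)]
    cv2.polylines(im,[((px(w,P)-[270,180]+.5)*4).astype(np.int32)],True,col,1)
for x,y,h in [(401,-330.5,168),(502,-331,146),(459,-421,102)]:
    circ(x,y,h,12,(0,0,255)); circ(x,y,h-22,31.5,(0,0,255)); circ(x,y,h-22,12,(255,255,0)); circ(x,y,h-44,31.5,(255,255,0))
cv2.imwrite('pics/crop1.png',im)
E
```

```text
(no output)
```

View pics/crop1.png

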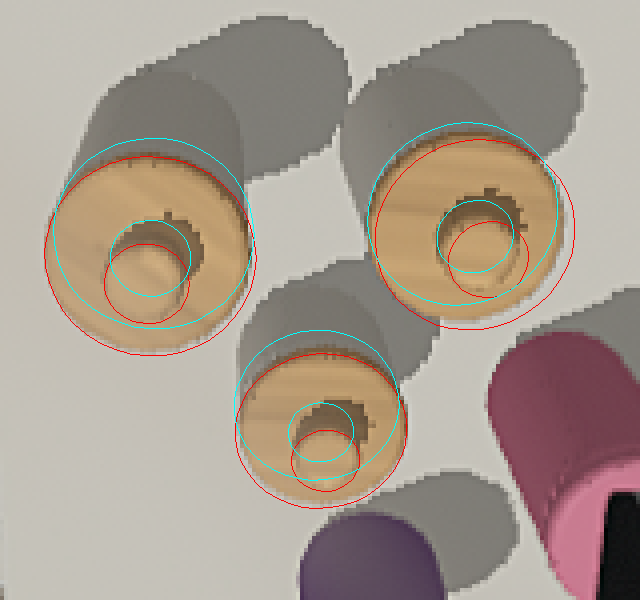

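The red outlines (168, 146, 102) fit. So a=(401,-330), b=(499,-328.5), d=(459,-420), c=(512,306), e=(465,420). Next, refine the stand from above with the wrist camera.

```bash
python3 - <<'E'
from h import *
np.set_printoptions(precision=1,suppress=True)
r.movep((440,-20,430),q(0))
w=snapshot('wrist'); np.savez('w.npz',**{k:np.array(v) for k,v in w.items()})
for d in tip_of(w,'stand')[:1]: print(toworld(w,d['point']))
im=w['color'][:,:,::-1].copy()
a=np.linspace(0,2*np.pi,60)
C=np.c_[np.cos(a),np.sin(a)]
x0,y0,yaw=483,3.5,0.005
M=np.array([[np.cos(yaw),-np.sin(yaw)],[np.sin(yaw),np.cos(yaw)]])
def pl(P,z,col): cv2.polylines(im,[np.round(px(w,np.c_[P@M.T+[x0,y0],np.full(len(P),z)])).astype(np.int32)],True,col,1)
for yy in (-176,-88,0,88,176):
    pl(39*C+[0,yy],24,(0,0,255)); pl(39*C+[0,yy],12,(255,255,0))
pl(np.array([(-57,-228),(57,-228),(57,228),(-57,228)],float),24,(0,255,0))
us=px(w,np.array([(483+sx*80,sy*240,24) for sx in(-1,1) for sy in (-1,1)])); lo=np.clip(us.min(0),0,None).astype(int); hi=us.max(0).astype(int)
print(lo,hi); c=im[lo[1]:hi[1],lo[0]:hi[0]]; c=np.rot90(c); k=min(800/c.shape[1],600/c.shape[0]); cv2.imwrite('pics/stand.png',cv2.resize(c,None,fx=k,fy=k,interpolation=cv2.INTER_CUBIC)); print(k,r.read_clock())
E
```

```text
[487.7   4.5   0.7]
[296   0] [409 300]
2.6666666666666665 3.6667
```

View pics/stand.png

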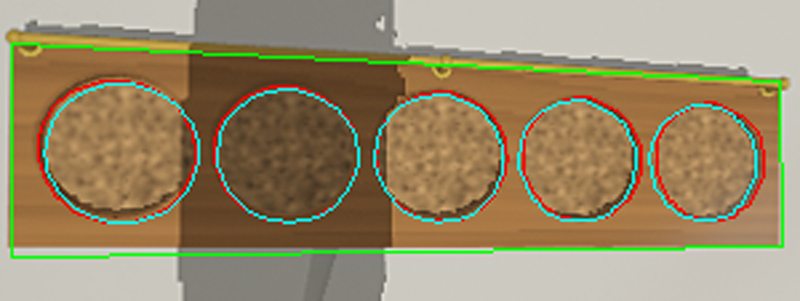

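The overlay fits along y. In x the stand sits about 3-4 mm farther out at the +y end, so I use (484.5, 3.5) with yaw -0.008. Now jar a.

```bash
cat >> h.py <<'E'
JH=dict(a=168,b=146,c=124,d=102,e=80); WY=dict(a=176,b=88,c=0,d=-88,e=-176)
def well(k,x0=484.5,y0=3.5,yaw=-0.008): return np.array([x0-np.sin(yaw)*WY[k], y0+np.cos(yaw)*WY[k]])
def pick(k,xy,carry=200):
    h=JH[k]; x,y=xy
    r.set_gripper(60)
    r.movep((x,y,max(h+70,150)),q(0))
    r.servo_line((x,y,h-20),speed=120)
    r.set_gripper(0)
    print(k,'width',r.read_width(),'grip',r.read_grip_force(),'ft',np.round(r.read_ft_force(),1))
    r.servo_line((x,y,h-20+15),speed=60)
    r.servo_line((x,y,h-20+carry),speed=220)
    print('lifted width',round(r.read_width(),1),'ft',np.round(r.read_ft_force(),1),'ftT',np.round(r.read_ft_torque(),2),r.read_clock())
def place(k,off=(0,0),carry=200):
    h=JH[k]; x,y=well(k)-off
    r.servo_line((x,y,h-20+carry),speed=280)
    r.servo_line((x,y,h-20+12+12),speed=180)
    r.wait(.2); f0=r.read_ft_force()[2]; z=h-20+12+12
    while z>h-20+12-4:
        z-=2 if z>h-20+17 else 1
        r.servo_line((x,y,z),speed=25)
        if r.read_ft_force()[2]-f0>3.5: break
    print(k,'contact dz',z-(h-20+12),'f',r.read_ft_force()[2]-f0)
def release(k):
    h=JH[k]; x,y,z=r.read_ee_pos()
    r.set_gripper(55); r.wait(.2)
    r.servo_line((x,y,z+45),speed=120)
E
python3 - <<'E'
from h import *
np.set_printoptions(precision=1,suppress=True)
pick('a',(401,-330.5))
p=snapshot('top');s=snapshot('scene');
for pp in(p,s):
    for d in tip_of(pp,'jar_a'):
        w=toworld(pp,d['point']); 
        if abs(w[1]+330)<40 and w[2]>60: print(w,d['confidence'])
w=snapshot('wrist'); save(w,'held_a'); print(r.read_ee_pos())
E
```

```text
a width 21.31420801744822 grip 58.705067406990565 ft [-1.7  0.5  6. ]
lifted width 21.0 ft [-1.1  0.1 -4. ] ftT [ 0.  -0.  -0.1] 8.1417
[ 400.9 -326.2  200.2] 0.86
[ 400.4 -328.7  198.4] 0.91
[ 400.7 -330.2  346.9]
```

View pics/held_a.png

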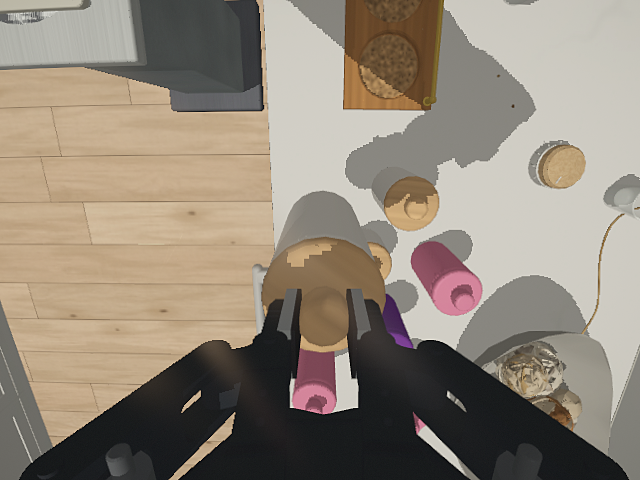

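Jar a hangs straight, its knob between the pads at (325,318). The grip touched the lid lightly, so I'll grip 2 mm higher from now on. Now place it.

```bash
sed -i 's/h-20/h-18/g' h.py; python3 - <<'E'
from h import *
np.set_printoptions(precision=1,suppress=True)
# jar a was gripped at h-20: shift by sinking 2 mm more allowed by contact loop
place('a',(0,1.5))
release('a')
x,y,z=r.read_ee_pos(); r.servo_line((x-60,y,300),speed=200)
for n in('top','scene'):
    p=snapshot(n); save(p,n+'_a')
    for d in tip_of(p,'jar_a'):
        w=toworld(p,d['point'])
        if w[1]>0 and w[1]<250: print(n,w,d['confidence'],well('a'))
print(r.read_clock())
E
```

```text
a contact dz -2 f 7.356649644919243
scene [488.3 178.2  10.5] 0.86 [485.9 179.5]
16.275
```

Contact came at the expected height and the scene view agrees to 3 mm. Next b and d.

```bash
python3 - <<'E'
from h import *
np.set_printoptions(precision=1,suppress=True)
r.servo_line((400,60,330),speed=250)
for k,xy in (('b',(499,-328.5)),('d',(459,-420))):
    pick(k,xy)
    off=[]
    for n in('top','scene'):
        p=snapshot(n)
        for d in tip_of(p,'jar_a'):
            w=toworld(p,d['point'])
            if w[2]>120: print(n,w,d['confidence']); off.append(w[:2]-r.read_ee_pos()[:2])
    m=np.mean(off,0)/2 if off else np.zeros(2)
    if r.read_width()<15 or np.hypot(*m)>5: print('STOP',m); break
    place(k,m); release(k)
    x,y,z=r.read_ee_pos(); r.servo_line((x-60,y,320),speed=250)
    p=snapshot('scene'); save(p,'scene_'+k)
    for d in tip_of(p,'jar_a'):
        w=toworld(p,d['point'])
        if abs(w[1])<250: print('placed',w,d['confidence'],well(k))
    print(r.read_clock())
w=snapshot('wrist'); save(w,'wrist_d')
E
```

```text
b width 21.193354438832255 grip 59.06341423513368 ft [-1.1  0.8  5. ]
lifted width 21.1 ft [-0.2 -0.2 -4.4] ftT [-0.  0. -0.] 21.4
top [ 497.8 -327.4  194.4] 0.58
scene [ 500.7 -324.9  198.9] 0.76
b contact dz 0 f 7.442014639408302
placed [489.7  90.1  16.9] 0.62 [485.2  91.5]
placed [484.3 182.3  12. ] 0.59 [485.2  91.5]
28.5667
d width 21.33955424383224 grip 59.179907999932766 ft [-0.  -0.3  4.3]
lifted width 21.0 ft [ 0.3 -0.9 -3.9] ftT [0.  0.1 0. ] 33.425
top [ 456.2 -421.7  193.5] 0.89
scene [ 459.  -420.3  194.4] 0.64
d contact dz 0 f 9.018066223030761
placed [487.1 179.1  15.5] 0.75 [483.8 -84.5]
placed [485.8 -85.9   7.5] 0.72 [483.8 -84.5]
placed [490.5  89.4  14.7] 0.56 [483.8 -84.5]
40.4667
```

View pics/wrist_d.png

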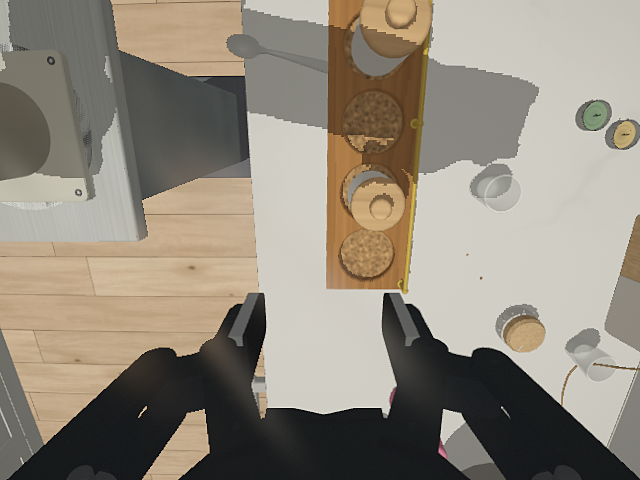

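b and d stand in their wells. Next, a close look at c and e on the left before grasping.

```bash
python3 - <<'E'
from h import *
np.set_printoptions(precision=1,suppress=True)
r.servo_line((400,60,380),speed=280)
r.movep((440,310,380),q(0))
w=snapshot('wrist'); s=snapshot('scene')
for p in (w,s):
    for d in tip_of(p,'jar_a'):
        v=toworld(p,d['point'])
        if v[1]>230: print(v,d['confidence'])
im=cv2.resize(w['color'][:,:,::-1],None,fx=1.25,fy=1.25)
for x,y,h in [(512,306,124),(465,420,80)]:
    for z,rad in((h,12),(h-22,31.5)):
        a=np.linspace(0,2*np.pi,40); P=np.c_[x+rad*np.cos(a),y+rad*np.sin(a),np.full(40,z)]
        cv2.polylines(im,[(px(w,P)*1.25).astype(np.int32)],True,(0,0,255),1)
cv2.imwrite('pics/left.png',im); print(r.read_clock())
E
```

```text
[517.7 307.6  -1.3] 0.95
[464.7 418.6   1.7] 0.62
[465.5 419.4   5.1] 0.96
[511.2 302.1   1.5] 0.56
42.425
```

View pics/left.png

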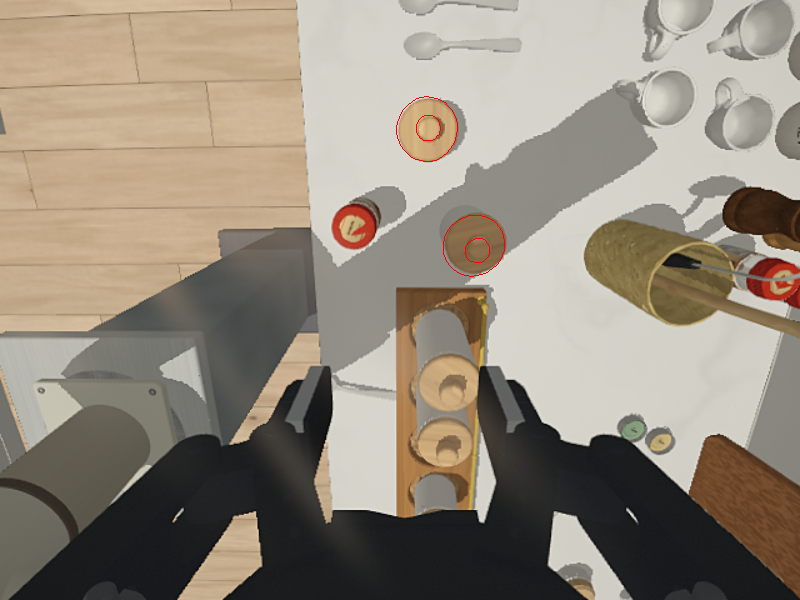

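The red outlines fit both lids, and the heights 124 and 80 are confirmed. Picking c and e.

```bash
python3 - <<'E'
from h import *
np.set_printoptions(precision=1,suppress=True)
for k,xy in (('c',(512,306)),('e',(465,419.5))):
    pick(k,xy,215)
    off=[]
    for n in('top','scene'):
        p=snapshot(n)
        for d in tip_of(p,'jar_a'):
            w=toworld(p,d['point'])
            if w[2]>120: print(n,w,d['confidence']); off.append(w[:2]-r.read_ee_pos()[:2])
    m=np.mean(off,0)/2 if off else np.zeros(2)
    if r.read_width()<15 or np.hypot(*m)>5: print('STOP',m); break
    if k=='e': r.servo_line((360,150,JH[k]-18+215),speed=280)
    place(k,m,215); release(k)
    x,y,z=r.read_ee_pos(); r.servo_line((x-60,y,330),speed=250)
    print(r.read_clock())
    if k=='c': r.movep((420,300,330),q(0))
r.servo_line((360,-250,330),speed=280)
for n in('top','scene','wrist'):
    p=snapshot(n); save(p,n+'_fin')
    for d in tip_of(p,'jar_a'):
        w=toworld(p,d['point'])
        if abs(w[1])<250: print(n,w,d['confidence'])
s=cv2.imread('pics/scene_fin.png')[190:340,170:400]; t=cv2.imread('pics/top_fin.png')[215:300,150:380]
cv2.imwrite('pics/fin.png',cv2.resize(cv2.vconcat([s,t]),None,fx=2.5,fy=2.5,interpolation=3))
E
```

```text
c width 21.317936359189932 grip 58.69085274389363 ft [ 0.5 -0.1  4. ]
lifted width 21.6 ft [ 0.1  0.5 -2. ] ftT [-0.1  0.1  0. ] 46.2417
top [509.5 305.6 215.5] 0.74
c contact dz 0 f 9.015563238608694
53.1
e width 21.055758323594137 grip 58.80413904793386 ft [-1.8  0.2  5.7]
lifted width 21.2 ft [ 0.2  0.1 -3.1] ftT [-0.  0.  0.] 58.125
top [463.8 420.5 214.1] 0.8
scene [466.2 421.  215.7] 0.84
e contact dz 0 f 7.184873448720907
66.4833
top [480.9 -88.2   8.8] 0.97
top [ 478.9 -171.4   13. ] 0.79
top [487.8 178.3  16.7] 0.63
top [484.8  91.3   7.7] 0.62
top [484.7   9.3  13.5] 0.58
scene [486.9 -86.3  10.7] 0.84
scene [490.7  91.6  16. ] 0.73
scene [486.9 177.1  14.6] 0.61
scene [486.7  -1.3  10.1] 0.6
wrist [483.5 -83.2   9.4] 0.93
wrist [ 480.9 -177.    14.9] 0.87
```

View pics/fin.png

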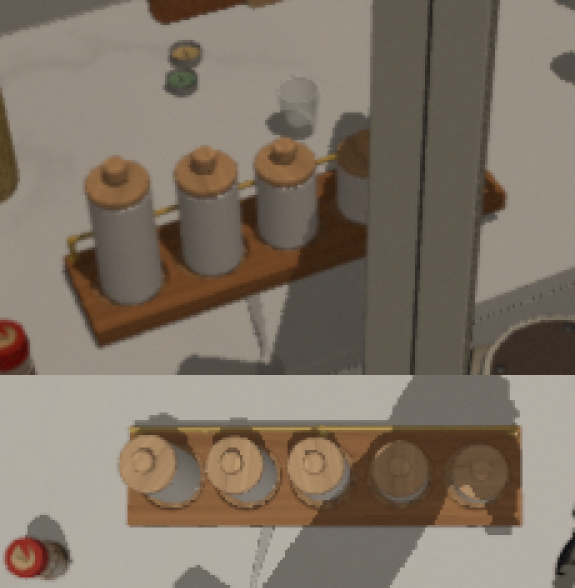

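All five jars stand upright in their wells in descending order from the crock side. The spice jar, glass and teaspoon look undisturbed.

```bash
python3 -c "
from h import *
print(r.read_clock(), sign_off())"
```

```text
the job is handed in; nothing more can be done
67.2833 None
```

The five jars are on the stand in order of height, tallest at the crock end, and the job was handed in at about 67 s; the hand-in call gave no verdict, but the last pictures showed every jar upright in its well and the spice jar, glass and teaspoon where they were.

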